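Rearrange dolls-house furniture on its plinths

ROBOT

A 7-joint arm with a two-finger parallel gripper is mounted at the origin on the work surface. World frame = base frame: x ahead of the robot, y to its left, z up, the work surface at z = 0. Lengths are in m, angles in rad, forces in N, time in s.
With the tool pointing down it reaches from about 0.4 to 0.85 m from the base axis. Payload 10.4 kg.
Tool frame: the origin (TCP) lies between the finger pads; the fingertips stand 14 mm ahead of it and the grasp point (between the pads) lies 5 mm behind it (r.finger_overhang is the z of the fingertips in the tool frame, in m); z points along the fingers, y is the line along which they close (so a half turn about z gives the same grasp; the last joint's range is limited). The gripper opens to 87 mm and grips with 3 to 60 N. Pads are 19 mm wide; open, the fingers measure 117 mm over their backs; the gripper's body (75 mm by 190 mm) begins 51 mm behind the grasp point.
Start: joints at [-1.25, 0.332, -0.065, 1.46, 0.022, 1.35, -0.088], TCP at [0.211, 0.588, 0.237] pointing down, gripper open.
Joint ranges: [-2.6, 2.6], [-0.5, 2.12], [-1.47, 1.34], [0.16, 2.42], [-1.27, 4.41], [0.06, 2.06], [-2.6, 2.6]. Speed limits (rad/s): [2.22, 2.22, 2.79, 2.79, 3.14, 3.14, 3.14].

INTERFACE

Orientations are given as a unit quaternion [x, y, z, w].
In Python, from bench import r, optics gives the robot as it stands.
- The arm moves only by the shell command python3 -m pendant 'ROWS' [FORCE]. ROWS is JSON, a list of rows, each a list of 7 numbers: the closure, from -1 (fully open) to 1 (shut), then the shift along the tool's x, y, z scaled (see below), then the turn, a rotation vector about the tool's x, y, z scaled (see below). In form: [[grip, x, y, z, rx, ry, rz], ...]. A call has 1 to 8 rows; each row is the pose to reach, as a shift and turn from the pose commanded when the call began, along the tool's axes at that moment; what a row does not reach only later rows make up. The controller multiplies each number of a shift by 0.3 m and each number of a turn by 120 degrees. A row lasts 1/8 s, in which the tool goes at most 62.5 mm and 10.7 degrees, less where a joint would pass 70% of its speed; a pose out of reach is approached as far as the arm can. A call with a number of a shift or a turn outside -1 to 1 is refused whole. A call with a gripper value outside its range is refused whole. The fingers move at their own pace and stop on an object; FORCE is the grip in N (left out, the last holds). Time passes only in rows, so rows that repeat a pose let the fingers close. It gives the time, the measured TCP pose, the force, the opening and the grip force at its end, in the units of the state.
- r.read_state(): the state, without advancing time (a new reading comes with each control period).
- optics.camera(name): name is "side" or "top" or "wrist"; returns a dict with "pixels" (480x640x3 uint8, red, green, blue), "vfov" (degrees; the focal length in pixels is half the picture's height over the tangent of half this angle, whatever the lens; pixels are square), "cx", "cy" (the principal point, pixels), "rvec" (rotation vector, rad) and "tvec" (3), from world to camera coordinates, as OpenCV has them. Camera axes: x right, y down, z forward; pixel columns grow to the right and rows downward; lengths in m; the calibration is good to about 2 mm. A picture is of the moment at which its call begins. There is no depth.
- r.close_job(): hands the job in; it is judged then, once.
The state is a dict: "time": time; "joint_positions": joint angles; "joint_vel": joint speeds; "joint_torque": joint torques, N m; "ee_pos": TCP position; "eef_rot": TCP orientation; "ft_force": force on the tool from outside, world axes, zero at the start; "torque": the same for the moment, N m; "width": finger opening in m; "grip_force": force on a finger pad.
Only numpy, scipy, OpenCV 4.12 (cv2) and the standard library are available. Lean on these libraries where they do the work, as an engineer would, in place of code of your own. Each camera call takes 0.05 s, during which the arm holds its last target. There are 200 camera calls.

TASK

The three pieces of dolls-house furniture stand on the wrong display plinths: put the oak clock on the black plinth, the cherry dining table on the white one and the blue chest of drawers on the yellow one, each upright in the middle of its plinth, turned any way. Use the empty green pin tray to park a piece on while you swap them, and leave the tray empty; never stand a piece on the bare, gluey desk top, and set the pieces down without dropping or toppling them. Leave the bell jar, the red paint tin and the glue bottle where they stand.

Things in the scene. Friction and masses are not known exactly. Their poses are not given: they have to be found in the camera images.
- clock: Oak dolls-house grandfather clock, upright, 174 mm tall over its brass finial. Origin at the centre of its underside, z up, dial facing its -x. Foot 40 (x) by 50 (y) mm up to 42 mm; slender trunk 28 by 36 mm up to 119 mm; hood 36 (x) by 48 (y) mm from 118 to 164 mm, best to grip; a small cap above. About 110 g, loose, easily tipped.
- dining_table: Cherry (dark red-brown) dolls-house table, 60 (x) by 110 (y) mm and 60 mm tall. Origin midway between the feet, at floor level, z up. The top slab is 8 mm thick (52 to 60 mm) and overhangs by 6 mm an apron down to 42 mm; four 8 mm square legs, their centres at x = +-22, y = +-47 mm. About 90 g, loose; grip the slab across its 60 mm width.
- chest: Dolls-house chest of drawers painted blue, a plain block 42 (x) by 76 (y) mm and 80 mm tall, drawer fronts facing its -x. Origin at the centre of its underside, z up. About 120 g, loose.
- black_plinth: Fixed round black display plinth, a flat disc 130 mm across and 12 mm high, standing on the desk. Origin at the centre of its underside, so its top is at z = +12 mm. At the start the blue chest stands on it, within about 10 mm of its middle.
- white_plinth: Fixed round white display plinth, a flat disc 130 mm across and 12 mm high, standing on the desk. Origin at the centre of its underside, so its top is at z = +12 mm. At the start the clock stands on it, within about 10 mm of its middle.
- yellow_plinth: Fixed round yellow display plinth, a flat disc 130 mm across and 12 mm high, standing on the desk. Origin at the centre of its underside, so its top is at z = +12 mm. At the start the dining table stands on it, within about 10 mm of its middle.
- pin_tray: Fixed round green enamel pin tray, empty at the start. 158 mm across, a flat floor 144 mm across at 6 mm height, rim wall about 4 mm thick and 11 mm high. Origin at the centre of its underside.
- bell_jar: Glass bell jar on a dark wooden disc 96 mm across and 12 mm thick; dome 82 mm across, 123 mm tall with its knob. Origin at the centre of its underside. Loose, fragile, to be left alone.
- paint_tin: Small red paint tin with a steel lid, 36 mm across, 42 mm tall. Origin at the centre of its underside. Loose, to be left alone.
- glue_bottle: White glue bottle with an orange cap, 38 mm across, 90 mm tall. Origin at the centre of its underside. Loose, to be left alone. (The remaining equipment stands along the far edge beyond x = 0.8 m and along the sides beyond |y| = 0.45 m.)
There are look-alikes about, which are no part of the job. There is more than one size of the white_plinth; the one meant has the size given above. Leave any pink look-alike of the dining_table alone.

How it is judged:
On the way:
1. one of the three pieces is parked upright and released on the green tray (((horizontal distance between clock and pin_tray below 0.04 m and height (world z) of clock below 0.02 m and angle between clock's own z axis and vertical below 0.2 rad and linear speed of clock below 0.03 m/s and contact force between the fingers and clock below 0.05 N) or (horizontal distance between dining_table and pin_tray below 0.04 m and height (world z) of dining_table below 0.02 m and angle between dining_table's own z axis and vertical below 0.2 rad and linear speed of dining_table below 0.03 m/s and contact force between the fingers and dining_table below 0.05 N) or (horizontal distance between chest and pin_tray below 0.04 m and height (world z) of chest below 0.02 m and angle between chest's own z axis and vertical below 0.2 rad and linear speed of chest below 0.03 m/s and contact force between the fingers and chest below 0.05 N))), for 0.2 s.
At the end, for the whole second after the job is handed in: Clock on the black plinth, dining table on the white, chest on the yellow: each centred within 15 mm, standing on the plinth's top, within 5 degrees of upright, released and at rest; bell jar, paint tin and glue bottle within 15 mm of where they began (horizontal distance between clock and black_plinth below 0.015 m and z of clock in the frame of black_plinth between 0.008 and 0.016 m and angle between each of clock, dining_table, chest's own z axis and vertical below 0.09 rad and linear speed of each of clock, dining_table, chest below 0.02 m/s and contact force between the fingers and clock below 0.05 N and horizontal distance between dining_table and white_plinth below 0.015 m and z of dining_table in the frame of white_plinth between 0.008 and 0.016 m and contact force between the fingers and dining_table below 0.05 N and horizontal distance between chest and yellow_plinth below 0.015 m and z of chest in the frame of yellow_plinth between 0.008 and 0.016 m and contact force between the fingers and chest below 0.05 N and distance of each of bell_jar, paint_tin, glue_bottle from where it was at the start of the episode below 0.015 m); the robot touches nothing.
It fails at once if a piece stands on or touches down on the bare desk (height (world z) of any of clock, dining_table, chest below 0.003 m).
It fails at once if a piece is toppled (tilted more than 45 degrees) (angle between any of clock, dining_table, chest's own z axis and vertical above 0.785 rad).
It fails at once if a piece is dropped from more than about 15 mm (moves faster than 0.55 m/s while not gripped) ((linear speed of clock above 0.55 m/s and contact force between the fingers and clock below 0.01 N) or (linear speed of dining_table above 0.55 m/s and contact force between the fingers and dining_table below 0.01 N) or (linear speed of chest above 0.55 m/s and contact force between the fingers and chest below 0.01 N)).
It fails at once if the bell jar, paint tin or glue bottle is shifted by more than 15 mm (distance of any of bell_jar, paint_tin, glue_bottle from where it was at the start of the episode above 0.015 m).
It also fails if it takes over 117 s, if anything falls off the work surface, if the arm or the gripper's body presses on something with over 40 N, if the wrist force passes 120 N, or if a joint passes its speed limit or range.

## Working session

There is one attempt and no reset: what is moved stays moved. The work goes in short steps, Python scripts to look and compute and a shell command to move; the robot and the scene stay as the last step left them, time stands still between calls to the robot, and variables do not carry over. Pictures are saved under pics/ and viewed, at most 14 in all, crops included, and the job is handed in when it is done.

```bash
ls; mkdir -p pics; cat > h.py <<'E'
import numpy as np,cv2
from bench import r,optics
def cam(n):
    c=optics.camera(n);p=c["pixels"];f=p.shape[0]/2/np.tan(np.radians(c["vfov"])/2)
    K=np.array([[f,0,c["cx"]],[0,f,c["cy"]],[0,0,1]]);R=cv2.Rodrigues(np.array(c["rvec"],float))[0];t=np.array(c["tvec"],float)
    return dict(p=p,K=K,R=R,t=t,C=-R.T@t,lens={k:v for k,v in c.items() if k not in("pixels",)})
def ray(c,uv,z):
    uv=np.atleast_2d(np.array(uv,float));d=np.c_[uv,np.ones(len(uv))]@np.linalg.inv(c["K"]).T@c["R"]
    return c["C"]+d*((z-c["C"][2])/d[:,2])[:,None]
def proj(c,P):
    q=np.atleast_2d(P)@c["R"].T+c["t"];q=q@c["K"].T;return q[:,:2]/q[:,2:]
def save(c,n,box=None,s=1):
    p=c["p"]
    if box: x0,y0,x1,y1=box;p=p[y0:y1,x0:x1]
    p=cv2.resize(p,None,fx=s,fy=s,interpolation=cv2.INTER_CUBIC);cv2.imwrite("pics/"+n,p[:,:,::-1])
E
python3 - <<'E'
from h import *
for n in("top","side","wrist"):
    c=cam(n);save(c,n+"0.png");print(n,c["lens"],c["C"])
s=r.read_state();print(s["ee_pos"],s["eef_rot"],s["width"],s["time"])
E
```

```text
pics
top {'vfov': 53.66761630492941, 'cx': 325.6600621347441, 'cy': 246.66659433307274, 'rvec': array([ 2.10901288, -2.12250782,  0.19777531]), 'tvec': array([0.00452566, 0.46167187, 1.12578288])} [ 0.23559917 -0.00694144  1.19373085]
side {'vfov': 50.031985155449696, 'cx': 319.1828818923249, 'cy': 242.97187587172488, 'rvec': array([ 2.26442218, -0.04392711,  0.04390207]), 'tvec': array([-0.44712333,  0.02138179,  0.99467447])} [ 0.4005101  -0.77059748  0.65994312]
wrist {'vfov': 65.8716627074323, 'cx': 323.1800264423326, 'cy': 242.04392747009496, 'rvec': array([-2.38471082, -1.67963364, -0.223079  ]), 'tvec': array([-0.6247704 , -0.03128498,  0.38916602])} [0.14313353 0.61246667 0.38362007]
[0.21058022 0.58817714 0.23598124] [ 1.71057171e-01  9.85260977e-01 -4.98506720e-04 -6.34466513e-05] 0.08695909941770831 0.15
```

View pics/top0.png

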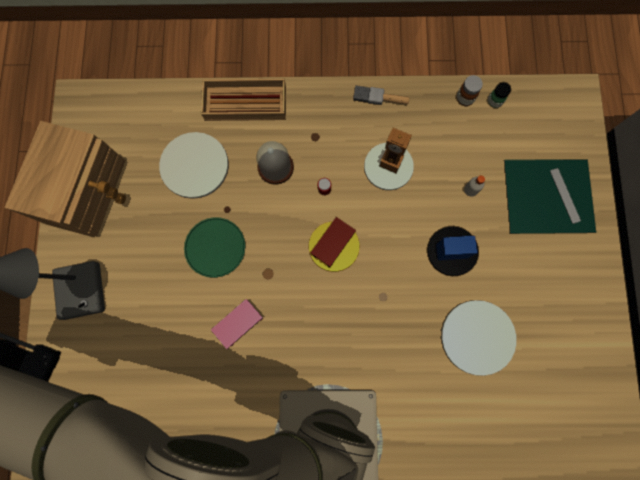

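View pics/side0.png

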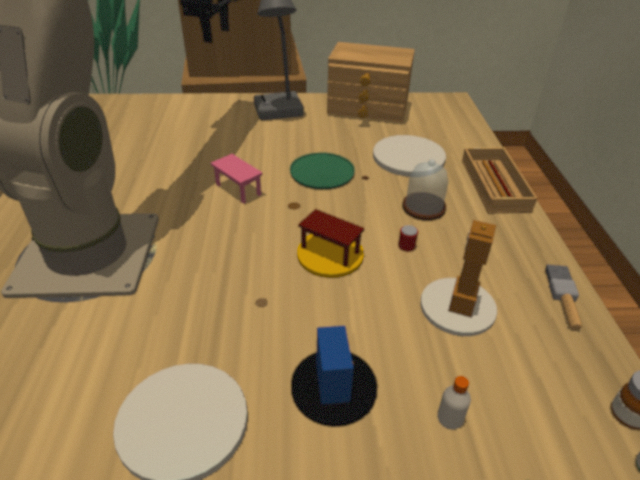

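Top view: three white discs at (194,165), (389,166) and (479,338). The small one at (389,166) carries the clock and should be the 130 mm plinth. There is a cherry table at (334,243) on yellow, with the pink look-alike at (237,323). The chest is at (459,246) on black and the tray at (215,247). The jar is at (275,165), the tin at (324,186) and the glue bottle at (476,185).

```bash
cat > m.py <<'E'
from h import *
from scipy.optimize import least_squares
def mask(p,name):
    h=cv2.cvtColor(p,cv2.COLOR_RGB2HSV);H,S,V=[h[:,:,i].astype(int) for i in range(3)]
    return {"white":(S<70)&(V>120),"yellow":(H>22)&(H<32)&(S>190)&(V>120),"black":(V<45),"green":(H>50)&(H<95)&(S>90)&(V>30),
     "blue":(H>100)&(H<130)&(S>120)&(V>50),"cherry":((H<6)|(H>172))&(S>150)&(V>40)}[name].astype(np.uint8)
def hull(m,uv,rad):
    k=np.zeros_like(m);cv2.circle(k,tuple(map(int,uv)),rad,1,-1);cs=cv2.findContours(m*k,cv2.RETR_EXTERNAL,cv2.CHAIN_APPROX_NONE)[0]
    return np.vstack([x for x in cs if len(x)>12])[:,0]
def circ(P):
    P=P[:,:2];f=lambda q:np.hypot(P[:,0]-q[0],P[:,1]-q[1])-q[2]
    s=least_squares(f,[*P.mean(0),.065],loss="cauchy",f_scale=.001);return s.x,np.mean(np.abs(f(s.x))<.002)
E
python3 - <<'E'
from m import *
T=cam("top");S=cam("side")
for nm,col,z,ut,rt,us,rs in[("white","white",.012,(389,166),33,(458,306),46),("wl","white",.012,(194,165),45,(409,154),45),("wr","white",.012,(479,338),48,(181,418),75),
  ("yellow","yellow",.012,(334,246),34,(331,255),42),("black","black",.012,(453,251),32,(334,386),50),("tray","green",.011,(215,247),40,(322,170),40)]:
    for c,u,rd in((T,ut,rt),(S,us,rs)):
        h=hull(mask(c["p"],col),u,rd);h=cv2.convexHull(h.astype(np.int32))[:,0] if nm in("tray",) else h
        q,i=circ(ray(c,h,z));print(nm,np.round(q,4),round(i,2),len(h))
for nm,col,z,ut,us in[("chest","blue",.092,(459,246),(334,365)),("table","cherry",.072,(334,243),(331,238))]:
    for c,u in((T,ut),(S,us)):
        h=hull(mask(c["p"],col),u,45)
        print(nm,[np.round(x,3).tolist() for x in cv2.minAreaRect((ray(c,h,z)[:,:2]*1000).astype(np.float32))])
cv2.imwrite("pics/crop1.png",np.vstack([cv2.resize(T["p"][110:300,300:500],(600,570),interpolation=cv2.INTER_CUBIC)])[:,:,::-1])
E
```

```text
white [ 0.6847 -0.1644  0.0634] 0.64 179
white [ 0.681  -0.1645  0.0637] 0.66 244
wl [0.6933 0.3505 0.0885] 0.99 185
wl [0.6874 0.3302 0.1125] 0.18 223
wr [ 0.2408 -0.371   0.0889] 1.0 209
wr [ 0.2378 -0.3666  0.0895] 0.96 353Traceback (most recent call last):
  File "<stdin>", line 6, in <module>
  File "m.py", line 9, in hull
    return np.vstack([x for x in cs if len(x)>12])[:,0]
           ~~~~~~~~~^^^^^^^^^^^^^^^^^^^^^^^^^^^^^^
    return _nx.concatenate(arrs, 0, dtype=dtype, casting=casting)
           ~~~~~~~~~~~~~~~^^^^^^^^^^^^^^^^^^^^^^^^^^^^^^^^^^^^^^^
ValueError: need at least one array to concatenate
```

```bash
python3 - <<'E'
from m import *
T=cam("top");S=cam("side")
for c,us in((T,[(355,256),(215,247),(453,265),(455,240),(330,238),(389,180)]),(S,[(331,265),(322,170),(320,400),(334,365),(331,228)])):
    h=cv2.cvtColor(c["p"],cv2.COLOR_RGB2HSV);print([h[v,u].tolist() for u,v in us])
cv2.imwrite("pics/crop1.png",cv2.resize(T["p"][110:300,300:500],(600,570),interpolation=cv2.INTER_CUBIC)[:,:,::-1])
E
```

```text
[[27, 184, 165], [68, 126, 73], [30, 30, 17], [109, 164, 98], [4, 190, 86], [41, 28, 173]]
[[22, 242, 198], [70, 128, 98], [113, 135, 34], [108, 181, 113], [4, 228, 94]]
```

View pics/crop1.png

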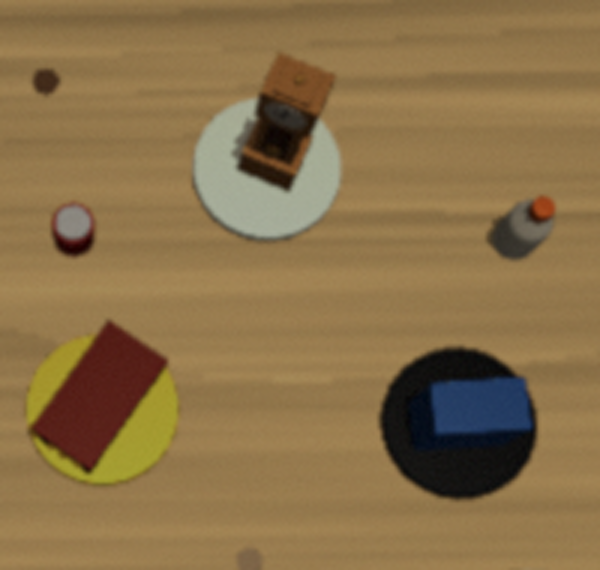

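The crop confirms it: the oak clock stands on the small white disc (about 127 mm measured; the other two white discs are about 178 mm, so they are look-alikes). The dark red table is on yellow, and the blue chest is on black.

```bash
cat > mm.py <<'E'
from m import *
def mk(p,name):
    h=cv2.cvtColor(p,cv2.COLOR_RGB2HSV);H,S,V=[h[:,:,i].astype(int) for i in range(3)]
    return {"white":(S<70)&(V>120),"yellow":(H>20)&(H<34)&(S>150)&(V>100),"black":(V<48),"green":(H>50)&(H<95)&(S>70)&(V>30),
     "blue":(H>100)&(H<118)&(S>120)&(V>72),"cherry":((H<9)|(H>172))&(S>150)&(V>62),"oak":(H>4)&(H<19)&(S>140)&(V>90)}[name].astype(np.uint8)
E
python3 - <<'E'
from mm import *
T=cam("top");S=cam("side")
for nm,col,z,ut,rt,us,rs in[("yellow","yellow",.012,(334,246),30,(331,255),42),("black","black",.012,(453,251),32,(334,386),50),("tray","green",.011,(215,247),40,(322,170),40)]:
    for c,u,rd in((T,ut,rt),(S,us,rs)):
        m=mk(c["p"],col)
        if nm=="yellow":m|=mk(c["p"],"cherry")
        h=hull(m,u,rd);q,i=circ(ray(c,h,z));print(nm,np.round(q,4),round(i,2),len(h))
for nm,col,z,u in[("chest","blue",.092,(459,246)),("table","cherry",.072,(334,243)),("hood","oak",.176,(398,138))]:
        h=hull(mk(T["p"],col),u,45 if nm!="hood" else 14)
        print(nm,[np.round(x,3).tolist() for x in cv2.minAreaRect((ray(T,h,z)[:,:2]*1000).astype(np.float32))])
E
```

```text
yellow [ 0.4704 -0.0185  0.0644] 0.79 163
yellow [ 0.4665 -0.026   0.0626] 0.29 359
black [ 0.4556 -0.3185  0.0622] 0.62 200
black [ 0.4538 -0.3229  0.0626] 0.6 314
tray [0.4703 0.2853 0.0752] 1.0 166
tray [0.4667 0.2812 0.0749] 0.93 143
chest [[454.911, -315.531], [40.411, 74.031], 3.465]
table [[469.85, -16.025], [56.48, 107.739], 54.759]
hood [[689.578, -168.7], [48.83, 34.949], 66.0]
```

```bash
cat > go.py <<'E'
import sys,numpy as np
from h import r
from scipy.spatial.transform import Rotation as Ro
def plan(p,yaw,seq=None):
    # yaw: world angle (deg) of tool y axis; successive targets as separate calls
    s=r.read_state();P=np.array(s["ee_pos"]);R=Ro.from_quat(s["eef_rot"])
    y=R.as_matrix()[:,1];a=np.degrees(np.arctan2(y[1],y[0]));d=(yaw-a+90)%180-90
    c,sn=np.cos(np.radians(a+d)),np.sin(np.radians(a+d));G=np.array([[sn,c,0],[-c,sn,0],[0,0,-1]])
    rv=(R.inv()*Ro.from_matrix(G)).as_rotvec(degrees=True)
    sh=R.as_matrix().T@(np.array(p)-P)
    print("at",P.round(4),"yaw",a.round(1),"t",round(s["time"],2),"shift",(sh/.3).round(4).tolist(),"turn",(rv/120).round(4).tolist(),"mm",(sh*1000).round(),"q",np.round(s["joint_positions"],2).tolist())
if __name__=="__main__":
    v=list(map(float,sys.argv[1:]));plan(v[:3],v[3])
E
python3 go.py .45 .35 .25 3.5; python3 go.py .48 .0 .25 3.5
```

```text
Traceback (most recent call last):
  File "go.py", line 13, in <module>
    v=list(map(float,sys.argv[1:]));plan(v[:3],v[3])
                                    ~~~~^^^^^^^^^^^^
  File "go.py", line 9, in plan
    rv=(R.inv()*Ro.from_matrix(G)).as_rotvec(degrees=True)
                ~~~~~~~~~~~~~~^^^
  File "scipy/spatial/transform/_rotation.pyx", line 1143, in scipy.spatial.transform._rotation.Rotation.from_matrix
ValueError: Non-positive determinant (left-handed or null coordinate frame) in rotation matrix 0: [[ 0.06104854  0.9981348   0.        ]
 [-0.9981348   0.06104854  0.        ]
 [ 0.          0.         -1.        ]].
Traceback (most recent call last):
  File "go.py", line 13, in <module>
    v=list(map(float,sys.argv[1:]));plan(v[:3],v[3])
                                    ~~~~^^^^^^^^^^^^
  File "go.py", line 9, in plan
    rv=(R.inv()*Ro.from_matrix(G)).as_rotvec(degrees=True)
                ~~~~~~~~~~~~~~^^^
  File "scipy/spatial/transform/_rotation.pyx", line 1143, in scipy.spatial.transform._rotation.Rotation.from_matrix
ValueError: Non-positive determinant (left-handed or null coordinate frame) in rotation matrix 0: [[ 0.06104854  0.9981348   0.        ]
 [-0.9981348   0.06104854  0.        ]
 [ 0.          0.         -1.        ]].
```

```bash
sed -i 's/G=np.array(.*$/G=np.array([[-sn,c,0],[c,sn,0],[0,0,-1]])/' go.py
python3 go.py .45 .35 .25 3.5; python3 go.py .48 .0 .25 3.5
```

```text
at [0.2106 0.5884 0.2365] yaw 70.3 t 0.45 shift [-1.0191, -0.4793, -0.045] turn [-0.0, 0.0, 0.5567] mm [-306. -144.  -14.] q [-1.25, 0.33, -0.06, 1.46, 0.02, 1.35, -0.09]
at [0.2106 0.5884 0.2365] yaw 70.3 t 0.45 shift [-1.5064, -1.5441, -0.045] turn [-0.0, 0.0, 0.5567] mm [-452. -463.  -13.] q [-1.25, 0.33, -0.06, 1.46, 0.02, 1.35, -0.09]
```

```bash
python3 -m pendant '[[-1,-1,-0.48,-0.1,0,0,0.5567],[-1,-1,-0.48,-0.1,0,0,0.5567],[-1,-1,-0.48,-0.1,0,0,0.5567],[-1,-1,-0.48,-0.1,0,0,0.5567],[-1,-1,-0.48,-0.1,0,0,0.5567],[-1,-1,-0.48,-0.1,0,0,0.5567],[-1,-1,-0.48,-0.1,0,0,0.5567],[-1,-1,-0.48,-0.1,0,0,0.5567]]'
python3 go.py .48 -.0 .27 3.5;python3 go.py .455 -.32 .27 3.5
```

```text
time: 1.45
ee_pos: [0.4446, 0.3517, 0.2666]
eef_rot: [0.685, 0.728, 0.0, -0.0]
ft_force: [0.3, 0.1, 0.4]
width: 0.087
grip_force: 0.0
at [0.4446 0.3517 0.2666] yaw 3.5 t 1.45 shift [-1.1775, 0.0461, -0.0116] turn [-0.0, -0.0001, 0.0001] mm [-353.   14.   -3.] q [-0.96, 0.19, 0.25, 1.59, -0.05, 1.37, -0.65]
at [0.4446 0.3517 0.2666] yaw 3.5 t 1.45 shift [-2.237, -0.1024, -0.0118] turn [-0.0, -0.0001, 0.0001] mm [-671.  -31.   -4.] q [-0.96, 0.19, 0.25, 1.59, -0.05, 1.37, -0.65]
```

```bash
python3 -m pendant '[[-1,-1,0,0,0,0,0],[-1,-1,0,0,0,0,0],[-1,-1,0,0,0,0,0],[-1,-1,0,0,0,0,0],[-1,-1,0,0,0,0,0],[-1,-1,0,0,0,0,0]]' >/dev/null
python3 -m pendant '[[-1,-1,-0.1,0,0,0,0],[-1,-1,-0.1,0,0,0,0],[-1,-1,-0.1,0,0,0,0],[-1,-1,-0.1,0,0,0,0],[-1,-1,-0.1,0,0,0,0],[-1,-1,-0.1,0,0,0,0]]'
python3 -m pendant '[[-1,-0.2,0,0,0,0,0],[-1,-0.2,0,0,0,0,0],[-1,-0.2,0,0,0,0,0]]'>/dev/null
python3 go.py .455 -.318 .057 3.5
python3 - <<'E'
from h import *
c=cam("wrist");save(c,"w1.png");print(c["C"])
E
```

```text
time: 2.95
ee_pos: [0.4508, -0.2517, 0.2666]
eef_rot: [0.686, 0.727, -0.001, 0.0]
ft_force: [-0.8, 0.8, -0.3]
width: 0.0868
grip_force: 0.0
at [ 0.4557 -0.3072  0.2661] yaw 3.6 t 3.33 shift [-0.0364, -0.0042, 0.6968] turn [-0.0004, -0.0003, 0.0011] mm [-11.  -1. 209.] q [-0.29, 0.19, 0.92, 1.66, -0.16, 1.37, 0.72]
[ 0.45093413 -0.23602872  0.41388723]
```

View pics/w1.png

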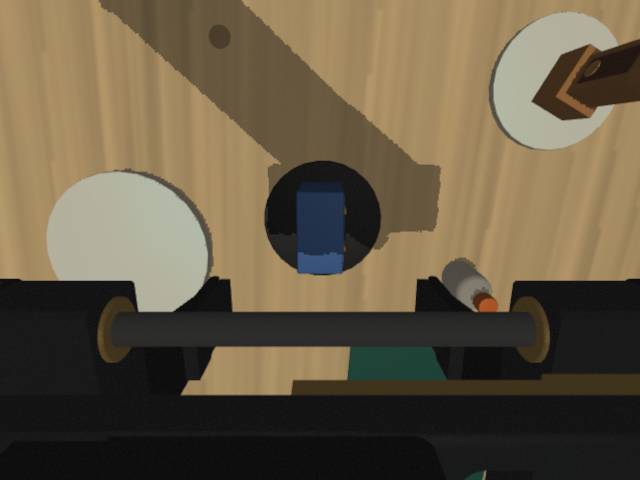

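Wrist view: black plinth centred near (323,217), with the chest's top face spanning about (298–343, 192–272). The white plinth is at about (555,80) and the glue bottle at (470,285).

```bash
python3 - <<'E'
from mm import *
c=cam("wrist");h=cv2.cvtColor(c["p"],cv2.COLOR_RGB2HSV)
print(h[178:200:3,320].tolist(),h[265,320].tolist())
print("chest corners",ray(c,[(298,193),(343,193),(298,272),(343,272)],.092)[:,:2].round(4).tolist(),ray(c,[(320.5,232)],.092).round(4))
hl=hull(((h[:,:,2]<45)|((h[:,:,0]>100)&(h[:,:,0]<125)&(h[:,:,1]>110))).astype(np.uint8),(323,217),60)
print("black",circ(ray(c,hl,.012)))
hl=hull(mk(c["p"],"white"),(555,80),75);print("white",circ(ray(c,hl,.012)))
E
```

```text
[[135, 20, 26], [45, 22, 23], [107, 157, 47], [107, 157, 47], [109, 138, 50], [108, 135, 72], [108, 133, 75], [108, 139, 75]] [108, 136, 120]
chest corners [[0.432, -0.2794], [0.471, -0.2769], [0.4354, -0.352], [0.4767, -0.3494]] [[ 0.4537 -0.3129  0.092 ]]
black (array([ 0.45505494, -0.31828041,  0.06322007]), np.float64(0.9364161849710982))
white (array([ 0.68253973, -0.16368995,  0.06403762]), np.float64(0.6363636363636364))
```

```bash
python3 go.py .4545 -.314 .057 3.2
```

```text
at [ 0.4558 -0.3069  0.2664] yaw 3.7 t 3.42 shift [-0.0241, -0.0062, 0.6981] turn [0.0002, -0.0005, 0.004] mm [ -7.  -2. 209.] q [-0.29, 0.19, 0.92, 1.66, -0.16, 1.37, 0.72]
```

```bash
python3 -m pendant '[[-1,-0.024,-0.006,0.2,0,0,0.004],[-1,-0.024,-0.006,0.4,0,0,0.004],[-1,-0.024,-0.006,0.55,0,0,0.004],[-1,-0.024,-0.006,0.65,0,0,0.004],[-1,-0.024,-0.006,0.698,0,0,0.004],[-1,-0.024,-0.006,0.698,0,0,0.004],[-1,-0.024,-0.006,0.698,0,0,0.004]]' 20
python3 -m pendant '[[1,0,0,0,0,0,0],[1,0,0,0,0,0,0],[1,0,0,0,0,0,0],[1,0,0,0,0,0,0],[1,0,0,0,0,0,0],[1,0,0,0,0,0,0]]' 20
python3 -m pendant '[[1,0,0,-0.03,0,0,0],[1,0,0,-0.1,0,0,0],[1,0,0,-0.2,0,0,0],[1,0,0,-0.3,0,0,0],[1,0,0,-0.4,0,0,0],[1,0,0,-0.4,0,0,0]]' 20
python3 go.py .47 .285 .177 0
```

```text
time: 4.3
ee_pos: [0.4544, -0.3163, 0.0584]
eef_rot: [0.688, 0.726, 0.001, 0.001]
ft_force: [1.2, 0.6, 0.1]
width: 0.0871
grip_force: 0.0
time: 5.05
ee_pos: [0.4535, -0.3161, 0.0571]
eef_rot: [0.688, 0.725, 0.0, -0.0]
ft_force: [-0.5, 0.6, -0.1]
width: 0.0418
grip_force: 20.0
time: 5.8
ee_pos: [0.4544, -0.3169, 0.1794]
eef_rot: [0.688, 0.725, 0.001, 0.002]
ft_force: [-0.5, 0.1, -1.3]
width: 0.0419
grip_force: 20.0
at [ 0.4544 -0.3169  0.1794] yaw 3.0 t 5.8 shift [2.0009, 0.1571, 0.0062] turn [0.0018, 0.0005, 0.025] mm [600.  47.   2.] q [-0.24, 0.29, 0.91, 1.77, -0.25, 1.2, 0.79]
```

```bash
python3 -m pendant '[[1,0.08,0,0,0,0,0],[1,0.22,0.02,0,0,0,0],[1,0.37,0.03,0,0,0,0],[1,0.52,0.04,0,0,0,0],[1,0.67,0.05,0,0,0,0],[1,0.82,0.07,0,0,0,0],[1,0.96,0.08,0,0,0,0],[1,1,0.08,0,0,0,0]]' >/dev/null
python3 -m pendant '[[1,0.08,0,0,0,0,0],[1,0.22,0.02,0,0,0,0],[1,0.37,0.03,0,0,0,0],[1,0.52,0.04,0,0,0,0],[1,0.67,0.05,0,0,0,0],[1,0.82,0.07,0,0,0,0],[1,0.96,0.08,0,0,0,0],[1,1,0.08,0,0,0,0]]' >/dev/null
python3 -m pendant '[[1,0,0,0,0,0,0],[1,0,0,0,0,0,0]]'
python3 go.py .47 .285 .054 0
```

```text
time: 8.05
ee_pos: [0.4704, 0.2836, 0.177]
eef_rot: [0.689, 0.725, -0.0, 0.0]
ft_force: [0.3, 0.2, -1.7]
width: 0.0424
grip_force: 20.0
at [0.4704 0.2836 0.177 ] yaw 2.9 t 8.05 shift [0.005, -0.0009, 0.4101] turn [-0.0001, 0.0003, 0.024] mm [  2.  -0. 123.] q [-1.03, 0.21, 0.46, 1.77, -0.1, 1.19, -0.49]
```

```bash
python3 -m pendant '[[1,0,0,0.12,0,0,0],[1,0,0,0.25,0,0,0],[1,0,0,0.35,0,0,0],[1,0,0,0.4,0,0,0],[1,0,0,0.418,0,0,0],[1,0,0,0.418,0,0,0],[1,0,0,0.418,0,0,0]]'
python3 -m pendant '[[-1,0,0,0,0,0,0],[-1,0,0,0,0,0,0],[-1,0,0,0,0,0,0],[-1,0,0,0,0,0,0],[-1,0,0,0,0,0,0]]'
python3 -m pendant '[[-1,0,0,-0.15,0,0,0],[-1,0,0,-0.3,0,0,0],[-1,0,0,-0.5,0,0,0],[-1,0,0,-0.7,0,0,0],[-1,0,0,-0.9,0,0,0],[-1,0,0,-0.95,0,0,0],[-1,0,0,-0.95,0,0,0]]'
python3 - <<'E'
from mm import *
T=cam("top")
h=hull(mk(T["p"],"blue"),(215,240),45);print([np.round(x,1).tolist() for x in cv2.minAreaRect((ray(T,h,.086)[:,:2]*1000).astype(np.float32))])
save(T,"t2.png")
E
python3 go.py .6895 -.168 .3 -24;python3 go.py .5 0.05 .33 -24
```

```text
time: 8.93
ee_pos: [0.4705, 0.2859, 0.0528]
eef_rot: [0.688, 0.725, 0.001, 0.0]
ft_force: [0.5, 0.9, -1.5]
width: 0.0422
grip_force: 20.0
time: 9.55
ee_pos: [0.4699, 0.2856, 0.0518]
eef_rot: [0.688, 0.725, 0.0, -0.0]
ft_force: [0.6, 0.0, 0.0]
width: 0.0826
grip_force: 0.0
time: 10.42
ee_pos: [0.4701, 0.2857, 0.337]
eef_rot: [0.688, 0.725, 0.001, -0.0]
ft_force: [-0.1, 1.4, -0.7]
width: 0.087
grip_force: 0.0
at [0.4696 0.2855 0.3356] yaw 3.0 t 10.47 shift [-1.548, 0.6523, 0.119] turn [-0.0004, 0.0004, 0.2252] mm [-464.  196.   36.] q [-1.06, 0.13, 0.48, 1.52, -0.06, 1.51, -0.52]
at [0.4696 0.2855 0.3356] yaw 3.0 t 10.47 shift [-0.7891, 0.0597, 0.0191] turn [-0.0004, 0.0004, 0.2252] mm [-237.   18.    6.] q [-1.06, 0.13, 0.48, 1.52, -0.06, 1.51, -0.52]Traceback (most recent call last):
  File "<stdin>", line 3, in <module>
  File "m.py", line 9, in hull
    return np.vstack([x for x in cs if len(x)>12])[:,0]
           ~~~~~~~~~^^^^^^^^^^^^^^^^^^^^^^^^^^^^^^
    return _nx.concatenate(arrs, 0, dtype=dtype, casting=casting)
           ~~~~~~~~~~~~~~~^^^^^^^^^^^^^^^^^^^^^^^^^^^^^^^^^^^^^^^
ValueError: need at least one array to concatenate
```

```bash
python3 -m pendant '[[-1,-0.79,0.1,0.08,0,0,0.225],[-1,-0.79,0.1,0.08,0,0,0.225],[-1,-0.79,0.1,0.08,0,0,0.225],[-1,-0.79,0.1,0.08,0,0,0.225],[-1,-0.79,0.1,0.08,0,0,0.225],[-1,-0.79,0.1,0.08,0,0,0.225]]' >/dev/null
python3 go.py .705 -.13 .3 -24
```

```text
at [0.5117 0.0511 0.3113] yaw -24.0 t 11.22 shift [-0.2898, 0.8341, 0.0364] turn [-0.0009, 0.0007, 0.0003] mm [-87. 250.  11.] q [-0.85, 0.04, 0.69, 1.66, -0.03, 1.45, -0.57]
```

```bash
python3 -m pendant '[[-1,-0.29,0.834,0.036,0,0,0],[-1,-0.29,0.834,0.036,0,0,0],[-1,-0.29,0.834,0.036,0,0,0],[-1,-0.29,0.834,0.036,0,0,0],[-1,-0.29,0.834,0.036,0,0,0],[-1,-0.29,0.834,0.036,0,0,0],[-1,-0.29,0.834,0.036,0,0,0]]'
python3 - <<'E'
from h import *
c=cam("wrist");save(c,"w2.png");print(proj(c,[[.6895,-.1685,.176],[.6835,-.164,.012]]))
T=cam("top");save(T,"t3.png")
E
```

```text
time: 12.1
ee_pos: [0.7055, -0.1286, 0.3017]
eef_rot: [0.838, 0.546, 0.0, -0.001]
ft_force: [-0.8, -0.7, 1.4]
width: 0.0868
grip_force: 0.0
[[325.64250482 291.5473016 ]
 [318.83714957 238.05234699]]
```

View pics/w2.png

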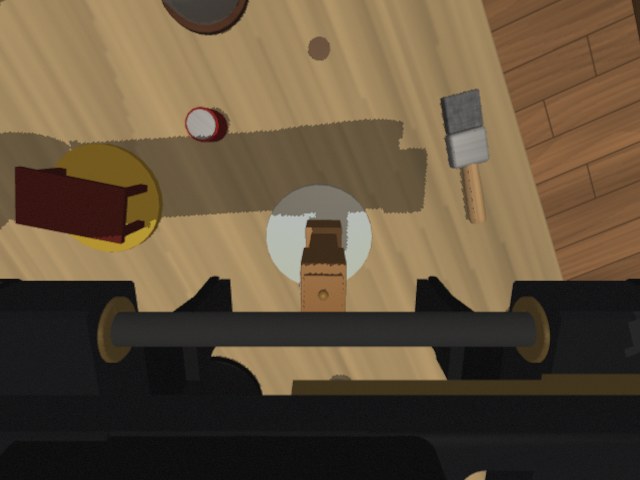

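View pics/t3.png

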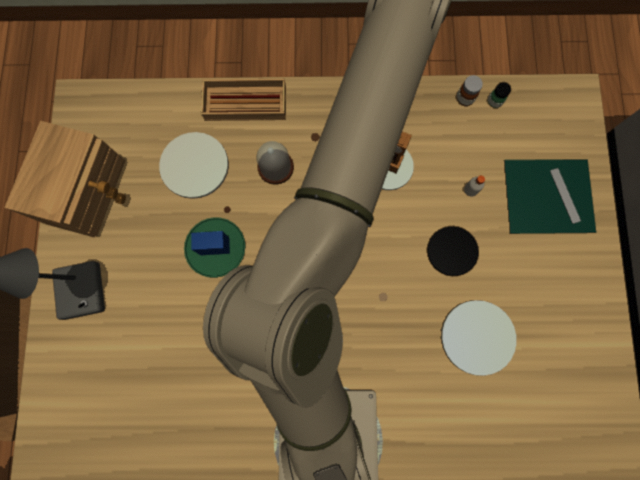

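Chest is upright on the tray (top view, 209,243). In the wrist view the clock's finial is at (323,295) and its hood spans columns 301–347, square to the image.

```bash
python3 - <<'E'
from mm import *
c=cam("wrist")
a=ray(c,[(323,295)],.184)[0];print("finial",a.round(4), "hood edge",ray(c,[(302,272),(345,272)],.176).round(4).tolist())
print("white",circ(ray(c,hull(mk(c["p"],"white"),(319,236),54),.012)))
print("yellow",circ(ray(c,hull(mk(c["p"],"yellow"),(110,197),54),.012)))
E
python3 go.py .6885 -.168 .148 -24
```

```text
finial [ 0.6877 -0.1676  0.184 ] hood edge [[0.6791, -0.1464, 0.176], [0.71, -0.16, 0.176]]
white (array([ 0.68288959, -0.16423141,  0.06352754]), np.float64(0.4989429175475687))
yellow (array([ 0.47051128, -0.01802214,  0.06298634]), np.float64(0.425531914893617))
at [ 0.7054 -0.129   0.3026] yaw -23.9 t 12.25 shift [-0.1425, 0.0008, 0.515] turn [0.0002, -0.0007, 0.0011] mm [-43.   0. 154.] q [-0.32, 0.62, 0.78, 1.09, -0.42, 1.58, -0.06]
```

```bash
python3 -m pendant '[[-1,-0.1425,0,0.08,0,0,0],[-1,-0.1425,0,0.2,0,0,0],[-1,-0.1425,0,0.32,0,0,0],[-1,-0.1425,0,0.42,0,0,0],[-1,-0.1425,0,0.49,0,0,0],[-1,-0.1425,0,0.515,0,0,0],[-1,-0.1425,0,0.515,0,0,0],[-1,-0.1425,0,0.515,0,0,0]]'
python3 -m pendant '[[1,0,0,0,0,0,0],[1,0,0,0,0,0,0],[1,0,0,0,0,0,0],[1,0,0,0,0,0,0],[1,0,0,0,0,0,0],[1,0,0,0,0,0,0]]' 20
python3 -m pendant '[[1,0,0,-0.03,0,0,0],[1,0,0,-0.1,0,0,0],[1,0,0,-0.2,0,0,0],[1,0,0,-0.3,0,0,0],[1,0,0,-0.35,0,0,0],[1,0,0,-0.35,0,0,0]]' 20
python3 go.py .455 -.3185 .253 -24
```

```text
time: 13.25
ee_pos: [0.6887, -0.17, 0.1487]
eef_rot: [0.839, 0.545, 0.001, 0.001]
ft_force: [-0.4, 0.3, 0.6]
width: 0.0872
grip_force: 0.0
time: 14.0
ee_pos: [0.6882, -0.1697, 0.1474]
eef_rot: [0.839, 0.545, 0.0, -0.0]
ft_force: [0.6, -0.8, -1.4]
width: 0.0358
grip_force: 19.9
time: 14.75
ee_pos: [0.6886, -0.1701, 0.2538]
eef_rot: [0.839, 0.545, 0.001, 0.001]
ft_force: [0.3, 0.2, -2.4]
width: 0.036
grip_force: 20.0
at [ 0.6886 -0.1701  0.2538] yaw -24.0 t 14.75 shift [-0.7685, -0.5102, 0.0012] turn [0.001, -0.0003, 0.0001] mm [-231. -153.    0.] q [-0.29, 0.61, 0.78, 1.21, -0.42, 1.48, 0.01]
```

```bash
python3 -m pendant '[[1,-0.06,-0.04,0,0,0,0],[1,-0.18,-0.12,0,0,0,0],[1,-0.3,-0.2,0,0,0,0],[1,-0.42,-0.28,0,0,0,0],[1,-0.54,-0.36,0,0,0,0],[1,-0.66,-0.44,0,0,0,0],[1,-0.74,-0.5,0,0,0,0],[1,-0.7745,-0.5075,0,0,0,0]]' >/dev/null
python3 -m pendant '[[1,0,0,0,0,0,0],[1,0,0,0,0,0,0],[1,0,0,0,0,0,0]]'
python3 go.py .455 -.3205 .1485 -24
python3 - <<'E'
from h import *
c=cam("side");save(c,"s3.png")
E
```

```text
time: 16.12
ee_pos: [0.4554, -0.3194, 0.2521]
eef_rot: [0.838, 0.545, -0.0, -0.0]
ft_force: [-0.4, 0.3, -2.5]
width: 0.0359
grip_force: 20.0
at [ 0.4554 -0.3194  0.2521] yaw -23.9 t 16.12 shift [-0.0037, 0.0002, 0.3454] turn [-0.0002, 0.0002, 0.0009] mm [ -1.   0. 104.] q [-0.27, 0.23, 0.94, 1.66, -0.19, 1.35, 0.28]
```

View pics/s3.png

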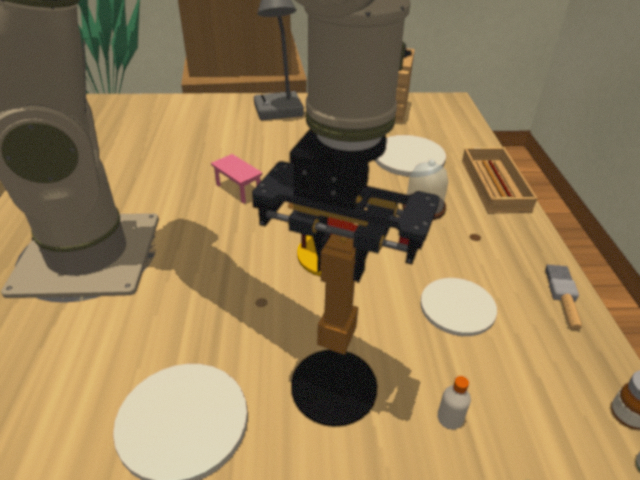

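The clock hangs upright over the black plinth (side view: foot at (338,330), plinth at (334,386)). White plinth is now empty at (458,306).

```bash
python3 -m pendant '[[1,-0.004,0,0.08,0,0,0],[1,-0.004,0,0.18,0,0,0],[1,-0.004,0,0.27,0,0,0],[1,-0.004,0,0.32,0,0,0],[1,-0.004,0,0.339,0,0,0],[1,-0.004,0,0.347,0,0,0],[1,-0.004,0,0.347,0,0,0],[1,-0.004,0,0.347,0,0,0]]'
python3 -m pendant '[[-0.2,0,0,0,0,0,0],[-0.2,0,0,0,0,0,0],[-0.2,0,0,0,0,0,0],[-1,0,0,0,0,0,0],[-1,0,0,0,0,0,0],[-1,0,0,0,0,0,0]]'
python3 -m pendant '[[-1,0,0,-0.1,0,0,0],[-1,0,0,-0.25,0,0,0],[-1,0,0,-0.4,0,0,0],[-1,0,0,-0.5,0,0,0],[-1,0,0,-0.5,0,0,0]]'
python3 go.py .47 -.0 .3 55;python3 - <<'E'
from h import *
c=cam("side");save(c,"s4.png",(200,120,520,480),1.6)
E
```

```text
time: 17.18
ee_pos: [0.4545, -0.3215, 0.1489]
eef_rot: [0.839, 0.545, 0.0, 0.0]
ft_force: [0.8, 0.1, -1.4]
width: 0.0359
grip_force: 20.0
time: 17.92
ee_pos: [0.4541, -0.3213, 0.1483]
eef_rot: [0.839, 0.545, 0.0, -0.0]
ft_force: [-0.1, 0.3, 0.1]
width: 0.0743
grip_force: 0.0
time: 18.55
ee_pos: [0.4548, -0.322, 0.3003]
eef_rot: [0.839, 0.545, 0.001, 0.001]
ft_force: [-0.5, -0.2, -0.9]
width: 0.087
grip_force: 0.0
at [ 0.4548 -0.322   0.3003] yaw -24.0 t 18.55 shift [1.0011, -0.39, 0.0001] turn [0.0016, 0.0011, -0.6582] mm [ 300. -117.    0.] q [-0.28, 0.2, 0.95, 1.59, -0.16, 1.44, 0.26]
```

View pics/s4.png

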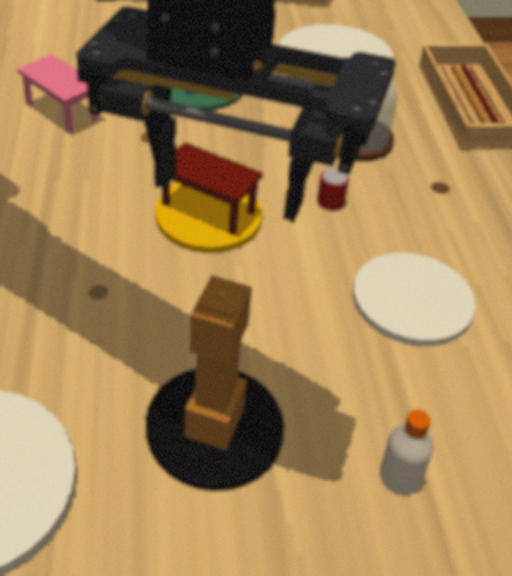

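Clock stands upright and released at the centre of black (crop 213,395). Next, the table.

```bash
python3 -m pendant '[[-1,0.2,0,0,0,0,0],[-1,0.4,-0.1,0,0,0,-0.08],[-1,0.6,-0.2,0,0,0,-0.16],[-1,0.8,-0.3,0,0,0,-0.24],[-1,1,-0.43,0,0,0,-0.32],[-1,1,-0.48,0,0,0,-0.4],[-1,1,-0.48,0,0,0,-0.48],[-1,1,-0.48,0,0,0,-0.56]]' >/dev/null
python3 -m pendant '[[-1,0,0,0,0,0,-0.08],[-1,0,0,0,0,0,-0.1],[-1,0,0,0,0,0,-0.1]]'
python3 go.py .437 .007 .24 54.8
```

```text
time: 19.98
ee_pos: [0.444, 0.0114, 0.2973]
eef_rot: [0.299, 0.954, -0.0, -0.001]
ft_force: [-0.5, 0.3, -0.5]
width: 0.087
grip_force: 0.0
at [0.444  0.0114 0.2973] yaw 55.2 t 19.98 shift [0.0106, -0.0253, 0.1909] turn [-0.0006, -0.0005, 0.0035] mm [ 3. -8. 57.] q [-0.84, -0.17, 0.64, 1.84, 0.1, 1.44, 0.74]
```

```bash
python3 -m pendant '[[-1,0.01,-0.025,0.1,0,0,0.003],[-1,0.01,-0.025,0.19,0,0,0.003],[-1,0.01,-0.025,0.19,0,0,0.003],[-1,0.01,-0.025,0.19,0,0,0.003]]' >/dev/null
python3 go.py .47 -.017 .063 54.8
python3 - <<'E'
from mm import *
c=cam("wrist");save(c,"w5.png")
h=hull(mk(c["p"],"cherry"),proj(c,[[.47,-.016,.072]])[0],110)
R=cv2.minAreaRect((ray(c,h,.072)[:,:2]*1000).astype(np.float32));print(R)
print("yellow",circ(ray(c,hull(mk(c["p"],"yellow"),proj(c,[[.47,-.018,.012]])[0],110),.012)))
E
```

```text
at [0.4381 0.007  0.2421] yaw 54.8 t 20.48 shift [-0.1328, -0.0042, 0.5969] turn [0.0002, 0.0002, 0.0002] mm [-40.  -1. 179.] q [-0.83, -0.16, 0.65, 1.94, 0.1, 1.33, 0.75]
((464.5107421875, -12.044384002685547), (57.96348571777344, 97.96674346923828), 54.20219039916992)
yellow (array([ 0.46845859, -0.01724496,  0.06344099]), np.float64(0.5169811320754717))
```

View pics/w5.png

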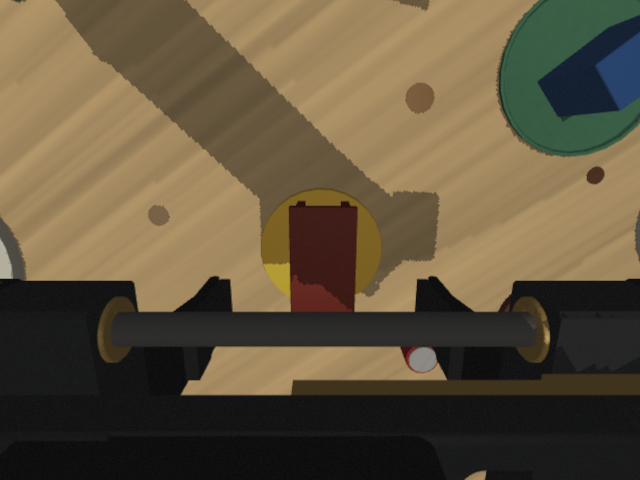

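The table's slab spans columns 289–357, cropped by the bar at row 312. Corrected for that, its centre agrees with the top view at (0.469, −0.0155).

```bash
python3 -m pendant '[[-1,-0.13,0,0.1,0,0,0],[-1,-0.13,0,0.25,0,0,0],[-1,-0.13,0,0.4,0,0,0],[-1,-0.13,0,0.5,0,0,0],[-1,-0.13,0,0.56,0,0,0],[-1,-0.13,0,0.597,0,0,0],[-1,-0.13,0,0.597,0,0,0],[-1,-0.13,0,0.597,0,0,0]]'
python3 -m pendant '[[1,0,0,0,0,0,0],[1,0,0,0,0,0,0],[1,0,0,0,0,0,0],[1,0,0,0,0,0,0],[1,0,0,0,0,0,0],[1,0,0,0,0,0,0]]' 20
python3 -m pendant '[[1,0,0,-0.03,0,0,0],[1,0,0,-0.1,0,0,0],[1,0,0,-0.2,0,0,0],[1,0,0,-0.3,0,0,0],[1,0,0,-0.35,0,0,0],[1,0,0,-0.35,0,0,0]]' 20
python3 go.py .6835 -.164 .168 54.8
python3 - <<'E'
from h import *
c=cam("side");save(c,"s6.png")
E
```

```text
time: 21.52
ee_pos: [0.4704, -0.0154, 0.0631]
eef_rot: [0.302, 0.953, 0.0, 0.001]
ft_force: [0.2, 0.1, 0.2]
width: 0.0874
grip_force: 0.0
time: 22.28
ee_pos: [0.4697, -0.0155, 0.0623]
eef_rot: [0.302, 0.953, 0.0, 0.0]
ft_force: [-0.4, 0.5, 3.3]
width: 0.0599
grip_force: 20.0
time: 23.02
ee_pos: [0.47, -0.0154, 0.1678]
eef_rot: [0.302, 0.953, 0.001, 0.001]
ft_force: [-0.1, -0.8, -1.5]
width: 0.0595
grip_force: 20.0
at [ 0.47   -0.0154  0.1678] yaw 54.9 t 23.02 shift [-0.867, 0.0042, -0.0003] turn [0.0008, 0.0003, 0.0006] mm [-260.    1.   -0.] q [-0.82, 0.02, 0.78, 1.98, -0.02, 1.15, 0.92]
```

View pics/s6.png

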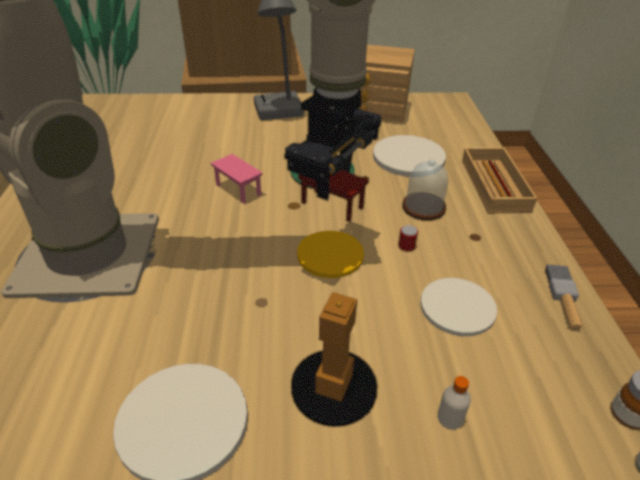

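The table is held level above (335,185). The yellow plinth is empty at (331,253), and the clock still stands.

```bash
python3 -m pendant '[[1,-0.06,0,0,0,0,0],[1,-0.18,0,0,0,0,0],[1,-0.32,0,0,0,0,0],[1,-0.46,0,0,0,0,0],[1,-0.6,0,0,0,0,0],[1,-0.73,0,0,0,0,0],[1,-0.83,0.004,0,0,0,0],[1,-0.867,0.004,0,0,0,0]]' >/dev/null
python3 -m pendant '[[1,0,0,0,0,0,0],[1,0,0,0,0,0,0],[1,0,0,0,0,0,0]]'
python3 go.py .6832 -.164 .063 54.8
```

```text
time: 24.45
ee_pos: [0.6827, -0.1634, 0.1675]
eef_rot: [0.302, 0.953, 0.0, 0.0]
ft_force: [0.2, -0.3, -0.8]
width: 0.0592
grip_force: 20.0
at [ 0.6827 -0.1634  0.1675] yaw 54.9 t 24.45 shift [-0.0026, -0.0011, 0.3483] turn [0.0004, -0.0001, 0.0008] mm [ -1.  -0. 104.] q [-0.32, 0.65, 0.77, 1.35, -0.45, 1.32, 1.41]
```

```bash
python3 -m pendant '[[1,-0.003,0,0.08,0,0,0],[1,-0.003,0,0.18,0,0,0],[1,-0.003,0,0.27,0,0,0],[1,-0.003,0,0.32,0,0,0],[1,-0.003,0,0.34,0,0,0],[1,-0.003,0,0.348,0,0,0],[1,-0.003,0,0.348,0,0,0],[1,-0.003,0,0.348,0,0,0]]'
python3 -m pendant '[[-0.2,0,0,0,0,0,0],[-0.2,0,0,0,0,0,0],[-0.2,0,0,0,0,0,0],[-1,0,0,0,0,0,0],[-1,0,0,0,0,0,0],[-1,0,0,0,0,0,0]]'
python3 -m pendant '[[-1,0,0,-0.1,0,0,0],[-1,0,0,-0.25,0,0,0],[-1,0,0,-0.45,0,0,0],[-1,0,0,-0.65,0,0,0],[-1,0,0,-0.8,0,0,0],[-1,0,0,-0.8,0,0,0]]'
python3 go.py .5 .0 .31 3;python3 - <<'E'
from h import *
c=cam("side");save(c,"s7.png",(200,120,520,480),1.6)
E
```

```text
time: 25.45
ee_pos: [0.6841, -0.1649, 0.0636]
eef_rot: [0.302, 0.953, 0.0, 0.0]
ft_force: [1.1, 0.1, -1.1]
width: 0.0596
grip_force: 20.0
time: 26.2
ee_pos: [0.6838, -0.1648, 0.0629]
eef_rot: [0.302, 0.953, 0.0, 0.0]
ft_force: [-0.1, -0.1, -0.1]
width: 0.0816
grip_force: 0.0
time: 26.95
ee_pos: [0.6848, -0.1658, 0.3072]
eef_rot: [0.302, 0.953, 0.0, 0.003]
ft_force: [0.4, -0.6, -1.5]
width: 0.0868
grip_force: 0.0
at [ 0.6848 -0.1658  0.3072] yaw 54.8 t 26.95 shift [0.8217, 0.0973, -0.014] turn [0.0024, 0.0022, 0.4321] mm [247.  29.  -4.] q [-0.3, 0.59, 0.82, 1.13, -0.42, 1.57, 1.37]
```

View pics/s7.png

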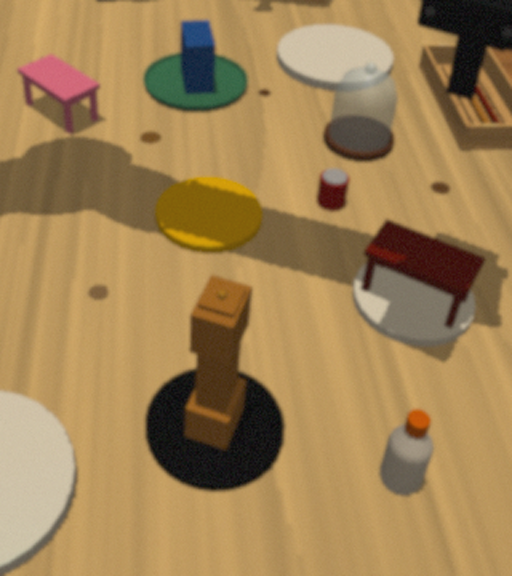

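Table stands squarely on white (crop 425,265). Now the chest on the tray, using its known release pose.

```bash
python3 -m pendant '[[-1,0.2,0.02,0,0,0,0.07],[-1,0.4,0.05,0,0,0,0.14],[-1,0.6,0.08,0,0,0,0.22],[-1,0.82,0.1,0,0,0,0.3],[-1,0.82,0.1,0,0,0,0.37],[-1,0.82,0.1,0,0,0,0.432],[-1,0.82,0.1,0,0,0,0.432]]' 
python3 go.py .47 .287 .25 3
```

```text
time: 27.88
ee_pos: [0.4993, 0.0019, 0.3019]
eef_rot: [0.687, 0.726, -0.0, -0.001]
ft_force: [-0.1, 0.8, -0.4]
width: 0.0873
grip_force: 0.0
at [0.4993 0.0019 0.3019] yaw 3.2 t 27.88 shift [0.9541, -0.0448, 0.1735] turn [-0.0006, -0.0002, 0.0013] mm [286. -13.  52.] q [-1.07, -0.02, 0.97, 1.72, 0.02, 1.44, -0.04]
```

```bash
python3 - <<'E'
from mm import *
T=cam("top");R=None
try:
    h=hull(mk(T["p"],"blue"),(209,243),25);print([np.round(x,1).tolist() for x in cv2.minAreaRect((ray(T,h,.086)[:,:2]*1000).astype(np.float32))])
except Exception as e: print(e)
E
python3 -m pendant '[[-1,0.2,0,0,0,0,0],[-1,0.4,-0.02,0.05,0,0,0],[-1,0.6,-0.03,0.1,0,0,0],[-1,0.8,-0.04,0.17,0,0,0],[-1,0.954,-0.045,0.173,0,0,0],[-1,0.954,-0.045,0.173,0,0,0],[-1,0.954,-0.045,0.173,0,0,0]]' 
python3 - <<'E'
from mm import *
c=cam("wrist");h=hull(mk(c["p"],"blue")|((cv2.cvtColor(c["p"],cv2.COLOR_RGB2HSV)[:,:,0]//12==9)&(cv2.cvtColor(c["p"],cv2.COLOR_RGB2HSV)[:,:,2]>60)).astype(np.uint8),proj(c,[[.47,.287,.086]])[0],80)
print(cv2.minAreaRect((ray(c,h,.086)[:,:2]*1000).astype(np.float32)))
E
python3 go.py .47 .287 .052 3
```

```text
[[472.4, 285.1], [40.1, 72.0], 3.2]
time: 28.8
ee_pos: [0.4718, 0.2853, 0.2503]
eef_rot: [0.688, 0.726, -0.001, 0.001]
ft_force: [-0.4, -0.3, -0.1]
width: 0.0872
grip_force: 0.0
((470.4784851074219, 287.6587829589844), (40.8089485168457, 73.11427307128906), 3.072848081588745)
at [0.472  0.2849 0.2506] yaw 3.0 t 28.85 shift [0.0081, -0.0062, 0.6621] turn [-0.0, 0.0005, -0.0001] mm [  2.  -2. 199.] q [-1.29, 0.18, 0.75, 1.67, -0.13, 1.34, -0.46]
```

```bash
python3 -m pendant '[[-1,0.008,-0.006,0.12,0,0,0],[-1,0.008,-0.006,0.28,0,0,0],[-1,0.008,-0.006,0.44,0,0,0],[-1,0.008,-0.006,0.56,0,0,0],[-1,0.008,-0.006,0.63,0,0,0],[-1,0.008,-0.006,0.66,0,0,0],[-1,0.008,-0.006,0.66,0,0,0],[-1,0.008,-0.006,0.66,0,0,0]]'
python3 -m pendant '[[1,0,0,0,0,0,0],[1,0,0,0,0,0,0],[1,0,0,0,0,0,0],[1,0,0,0,0,0,0],[1,0,0,0,0,0,0],[1,0,0,0,0,0,0]]' 20
python3 -m pendant '[[1,0,0,-0.03,0,0,0],[1,0,0,-0.1,0,0,0],[1,0,0,-0.18,0,0,0],[1,0,0,-0.25,0,0,0],[1,0,0,-0.28,0,0,0],[1,0,0,-0.28,0,0,0]]' 20
python3 go.py .4695 -.0185 .135 3
```

```text
time: 29.85
ee_pos: [0.4701, 0.2889, 0.054]
eef_rot: [0.688, 0.725, 0.001, -0.0]
ft_force: [-0.1, -0.4, 0.4]
width: 0.087
grip_force: 0.0
time: 30.6
ee_pos: [0.4695, 0.2887, 0.053]
eef_rot: [0.688, 0.725, 0.0, 0.0]
ft_force: [0.8, 0.3, 0.2]
width: 0.0418
grip_force: 20.0
time: 31.35
ee_pos: [0.4695, 0.2889, 0.1373]
eef_rot: [0.688, 0.726, 0.0, -0.0]
ft_force: [-0.1, -0.5, -1.5]
width: 0.042
grip_force: 20.0
at [0.4695 0.2889 0.1373] yaw 3.0 t 31.35 shift [-1.0233, -0.0541, 0.0068] turn [0.0002, -0.0004, 0.0002] mm [-307.  -16.    2.] q [-1.25, 0.3, 0.73, 1.81, -0.22, 1.11, -0.4]
```

```bash
python3 -m pendant '[[1,-0.08,0,0,0,0,0],[1,-0.22,-0.01,0,0,0,0],[1,-0.37,-0.02,0,0,0,0],[1,-0.52,-0.03,0,0,0,0],[1,-0.67,-0.04,0,0,0,0],[1,-0.82,-0.05,0,0,0,0],[1,-0.96,-0.054,0,0,0,0],[1,-1,-0.054,0,0,0,0]]' >/dev/null
python3 -m pendant '[[1,-0.02,0,0,0,0,0],[1,-0.02,0,0,0,0,0],[1,-0.02,0,0,0,0,0]]'
python3 go.py .4695 -.0175 .0598 3
```

```text
time: 32.72
ee_pos: [0.4693, -0.0167, 0.1368]
eef_rot: [0.688, 0.726, -0.0, -0.0]
ft_force: [0.4, 0.2, -1.2]
width: 0.0419
grip_force: 20.0
at [ 0.4693 -0.0167  0.1368] yaw 3.1 t 32.73 shift [-0.0027, 0.0006, 0.2566] turn [-0.0001, 0.0, 0.0009] mm [-1.  0. 77.] q [-0.97, 0.08, 0.96, 2.02, -0.07, 1.08, 0.08]
```

```bash
python3 -m pendant '[[1,-0.003,0,0.07,0,0,0],[1,-0.003,0,0.15,0,0,0],[1,-0.003,0,0.21,0,0,0],[1,-0.003,0,0.245,0,0,0],[1,-0.003,0,0.257,0,0,0],[1,-0.003,0,0.257,0,0,0],[1,-0.003,0,0.257,0,0,0]]'
python3 -m pendant '[[-0.2,0,0,0,0,0,0],[-0.2,0,0,0,0,0,0],[-0.2,0,0,0,0,0,0],[-1,0,0,0,0,0,0],[-1,0,0,0,0,0,0],[-1,0,0,0,0,0,0]]'
python3 -m pendant '[[-1,0,0,-0.1,0,0,0],[-1,0,0,-0.25,0,0,0],[-1,0,0,-0.45,0,0,0],[-1,0,0,-0.65,0,0,0],[-1,0,0,-0.8,0,0,0],[-1,0,0,-0.8,0,0,0]]'
python3 -m pendant '[[-1,0.2,0,0,0,0,0],[-1,0.4,0,0,0,0,0],[-1,0.6,0,0,0,0,0],[-1,0.8,0,0,0,0,0],[-1,1,0,0,0,0,0],[-1,1,0,0,0,0,0],[-1,1,0,0,0,0,0]]'
python3 - <<'E'
from mm import *
T=cam("top")
for nm,col,z,u,rd in[("chest","blue",.092,(334,240),45),("table","cherry",.072,(389,160),45),("hood","oak",.176,(459,230),30)]:
    try:print(nm,[np.round(x,1).tolist() for x in cv2.minAreaRect((ray(T,hull(mk(T["p"],col),u,rd),z)[:,:2]*1000).astype(np.float32))])
    except Exception as e:print(nm,e)
save(T,"t8.png",(150,100,550,400),2);print(proj(T,[[.4548,-.3185,.174+.012]]))
E
```

```text
time: 33.6
ee_pos: [0.4698, -0.0185, 0.0604]
eef_rot: [0.688, 0.726, 0.001, 0.0]
ft_force: [0.4, -0.7, -0.9]
width: 0.0417
grip_force: 20.0
time: 34.35
ee_pos: [0.4694, -0.0186, 0.0598]
eef_rot: [0.688, 0.725, 0.0, -0.0]
ft_force: [0.9, -0.1, -0.0]
width: 0.0745
grip_force: 0.0
time: 35.1
ee_pos: [0.4708, -0.0185, 0.3026]
eef_rot: [0.688, 0.726, 0.003, 0.001]
ft_force: [0.5, 0.7, -0.9]
width: 0.0872
grip_force: 0.0
time: 35.98
ee_pos: [0.4536, 0.2802, 0.2987]
eef_rot: [0.688, 0.725, -0.001, 0.0]
ft_force: [0.1, -0.1, 0.1]
width: 0.0869
grip_force: 0.0
chest [[470.0, -21.1], [38.6, 71.0], 3.5]
table [[683.6, -165.2], [56.4, 107.6], 55.0]
hood [[441.7, -307.2], [55.0, 83.2], 49.3]
[[472.72005698 236.18623579]]
```

View pics/t8.png

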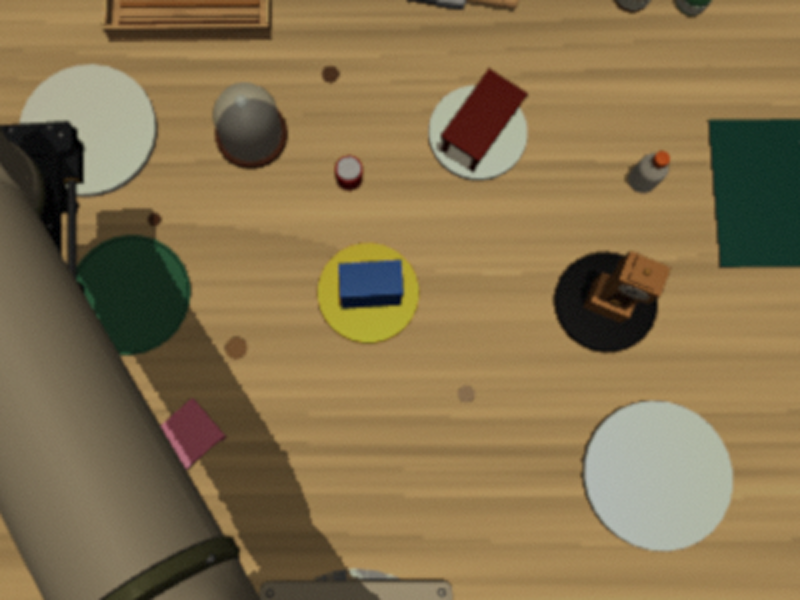

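All three pieces stand where they should. The chest is at (0.470, −0.021) and the table at (0.684, −0.165). The clock's finial is at pixel (474,236) against an expected (473,236). The tray is empty and the jar, tin and bottle haven't moved.

```bash
python3 -c "
from bench import r
print(r.close_job())"
```

```text
the job is handed in; nothing more can be done
None
```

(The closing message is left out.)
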